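# Three clicks warmer for the breakfast rolls

## Robot

A 7-joint arm with a two-finger parallel gripper is mounted at the origin on the work surface. World frame = base frame: x ahead of the robot, y to its left, z up, the work surface at z = 0. Lengths are in m, angles in degrees, forces in N, time in s.
With the tool pointing down it reaches from about 0.4 to 0.85 m from the base axis. Payload 4.5 kg.
Tool frame: the origin (TCP) lies midway between the tips of the shut fingers; the grasp point (between the pads) lies 19 mm behind it (ctrl.tcp_to_grasp is the distance from the TCP to the grasp point, in m); z points along the fingers, y is the line along which they close (so a half turn about z gives the same grasp; the last joint's range is limited). The gripper opens to 85 mm and grips with 20 to 120 N. Pads are 22 mm wide; open, the fingers measure 114 mm over their backs; the gripper's body (76 mm by 85 mm) begins 54 mm behind the grasp point. The pads swing forward as they close: fully open they stand 13 mm farther back than shut.
Start: joints at [-71.517, 39.483, -11.15, 89.685, 9.013, 51.709, -12.324], TCP at [0.178, 0.599, 0.197] pointing down, gripper open.
Joint ranges: [-172.22, 172.22], [-26.19, 119.32], [-84.43, 86.54], [7.71, 146.69], [-57.33, 237.33], [2.42, 119.75], [-152.13, 152.13]. Speed limits (degrees/s): [147.25, 147.25, 180, 180, 180, 180, 180].

## Interface

Orientations are given as [roll, pitch, yaw] about the fixed x, y, z axes, in that order (R = Rz(yaw) Ry(pitch) Rx(roll)).
In Python, from bench import ctrl, ik, snapshot, calibration, regions_of, spot_point, current_t, current_joint_positions, current_qd, current_effort, current_tcp_pos, current_tcp_rot, current_ft_force, current_moment, current_grip_width, current_grasp_force gives the robot as it stands. The module is installed in compiled form; this text tells all that it offers. Calls block until the motion is done:
- ctrl.reach(position, orientation): joint-space move of the TCP to a pose.
- ctrl.movel(position, v=0.15, frame=None): straight line of the TCP; frame=None keeps the orientation; v is the mean speed in m/s.
- ctrl.set_joints(angles): joint-space move.
- ctrl.command_gripper(opening, newtons=None): opening from 0.0 (shut) to 1.0 (fully open); newtons is the grip in N (None keeps the last); returns when the fingers have stopped.
- ctrl.wait(seconds).
- ik(position, orientation): joint angles nearest the present ones, or None.
- snapshot(name): name is "scene" or "side" or "wrist"; returns the picture (480x640x3 uint8, red, green, blue); there is no depth.
- calibration(name): a dict with "fx", "fy", "cx", "cy" (pixels), "T" (4x4, takes a point from camera to world coordinates); the wrist camera has in their place "tool_from_camera" (4x4, takes a point from camera to tool coordinates, whose origin is the TCP and whose axes are the flange's). Camera axes: x right, y down, z forward; pixel columns grow to the right and rows downward; lengths in m; the calibration is good to about 2 mm. A picture is of the moment at which its call begins: read the wrist's pose just before it. calibration takes no time and is no camera call.
A pose or a line that the arm cannot do raises ctrl.PlanningError and nothing moves.
- ctrl.sign_off(): hands the job in; it is judged then, once.
Trained networks look in the newest picture that a camera, given by its name, has taken for a name from the list of things; names that differ only in an ending like _2 or _b are one class to them, and where a whole thing is asked for, a point or a joint stands for the part that bears it (a point fixed in the world has none). Each returns a list of dicts, best first, with "p" (0 to 1); they miss things now and then, are a little off and sometimes report something else, mostly with a low value. They report only what shows in the picture. A call takes as long as a camera call.
- regions_of(label, camera): "mask" (480x640 bool, what is visible of it) and "xy" ([column, row] in pixels, amid what is visible of it).
- spot_point(label, camera): "xy" ([column, row] in pixels: a listed point, or the origin of a listed thing).
Readings, each from a call of its own:
- current_t(): time.
- current_joint_positions(): joint angles.
- current_qd(): joint speeds.
- current_effort(): joint torques, N m.
- current_tcp_pos(): TCP position.
- current_tcp_rot(): TCP orientation.
- current_ft_force(): force on the tool from outside, world axes, zero at the start.
- current_moment(): the same for the moment, N m.
- current_grip_width(): opening from 0.0 (shut) to 1.0 (fully open).
- current_grasp_force(): force on a finger pad.
Only numpy, scipy, OpenCV 4.12 (cv2) and the standard library are available. Lean on these libraries where they do the work, as an engineer would, in place of code of your own. Each camera call takes 0.05 s, during which the arm holds its last target. There are 200 camera calls.

## Task

The rolls on the warmer are coming out too cool. Turn the warmer's bar-handled heat dial three clicks clockwise (seen from above) from where it points now, and let go of it. Leave the round timer dial beside it as it is set.

Things in the scene. Friction and masses are not known exactly. Their poses are not given: they have to be found in the camera images.
- dial_grip (a point): On the axis of the heat dial, half-way up its grip, 94 mm above the table. The dial: a black disc 60 mm across, its upper face 74 mm above the table, with an upright bar across it, 56 mm long, 15 mm wide, top at 106 mm. It sits near one end of the fixed steel roll warmer (200 x 380 mm, 65 mm high). Local x: along the bar to its pointer end (white line on top); y: across the bar; z: up.
- dial_mark (a point): Pointer end of the heat dial's bar, at its top, 28 mm from the dial's axis along the bar. It turns with the dial. Eight black dots on the white panel round the dial, 24 degrees apart and growing in size clockwise, mark its eight click positions: each clockwise click takes the pointer to the next larger dot.
- heat_dial (a joint): Heat dial angle in rad, growing clockwise seen from above. Click positions 0, 0.419, 0.838 ... 2.932 (24 degrees apart), with stops just beyond the first and last. It starts at rest at one of the first three. Each click takes about 0.1 N m to pass; let go, the dial springs to the nearest click position and stays.
- timer_mark (a point): White mark at the rim of the round timer dial, 18 mm from that dial's axis, on its top: a ribbed round black knob without a bar, 40 mm across, top 90 mm above the table, its axis 113 mm from the heat dial's, towards the warmer's wire rack. It turns easily and is to be left as it is.

How it is judged (in metres and radians):
At the end, for the whole second after the job is handed in: The heat dial rests three clicks (72 degrees, within 10 degrees) clockwise of where it started, let go and still (distance of dial_mark from where it was at the start of the episode between 0.0288 and 0.0368 m and velocity of joint heat_dial between -0.05 and 0.05 rad/s); the robot touches nothing.
It fails at once if the round timer dial is turned by more than about 16 degrees (distance of timer_mark from where it was at the start of the episode above 0.005 m).
It also fails if it takes over 32 s, if anything falls off the work surface, if the arm or the gripper's body presses on something with over 40 N, if the wrist force passes 120 N, or if a joint passes its speed limit or range.

## Working session

There is one attempt and no reset: what is moved stays moved. The work goes in short steps, each a Python script; the robot and the scene stay as the last script left them, time stands still between calls to the robot, and variables do not carry over. Pictures are saved under pics/ and viewed, at most 10 in all, crops included, and the job is handed in when it is done.

```bash
mkdir -p pics; cat > h.py <<'E'
import numpy as np, cv2
from bench import *
from scipy.spatial.transform import Rotation as Ro
def cam(name):
    c=calibration(name)
    if name=="wrist":
        T=np.eye(4);T[:3,:3]=Ro.from_euler('xyz',current_tcp_rot(),degrees=True).as_matrix();T[:3,3]=current_tcp_pos()
        T=T@np.array(c["tool_from_camera"])
    else: T=np.array(c["T"])
    return c,T
def topt(c,T,xy,z):
    d=T[:3,:3]@np.array([(xy[0]-c["cx"])/c["fx"],(xy[1]-c["cy"])/c["fy"],1.])
    o=T[:3,3]; return o+d*(z-o[2])/d[2]
def look(name,fn=None,pts=(("dial_grip",.094),("dial_mark",.106),("timer_mark",.09))):
    c,T=cam(name); im=snapshot(name)
    if fn: cv2.imwrite(fn,im[:,:,::-1])
    for l,z in pts:
        for r in spot_point(l,name)[:2]: print(name,l,round(r["p"],2),np.round(r["xy"],1),np.round(topt(c,T,r["xy"],z),4))
    return im,c,T
E
python3 - <<'E'
from h import *
for n in("scene","side","wrist"): look(n,f"pics/{n}0.png")
print(current_t(),current_tcp_rot(),current_tcp_pos())
E
```

```text
scene dial_grip 0.6 [309.7 305.5] [0.5843 0.0179 0.094 ]
scene dial_mark 0.72 [324.7 288.3] [0.5923 0.0406 0.106 ]
scene timer_mark 0.69 [239.1 363. ] [ 0.5541 -0.0857  0.09  ]
side dial_grip 0.86 [371.3 286.3] [0.5782 0.0142 0.094 ]
side dial_mark 0.76 [369.3 265.2] [0.5893 0.0417 0.106 ]
side timer_mark 0.85 [391.3 348.6] [ 0.5539 -0.0829  0.09  ]
0.6 [1.79994936e+02 3.11687588e-04 1.63457254e+02] [0.17798211 0.59913495 0.1968381 ]
```

```bash
python3 - <<'E'
import cv2,numpy as np
a=cv2.imread("pics/scene0.png")[230:430,170:400];b=cv2.imread("pics/side0.png")[200:400,270:500]
cv2.imwrite("pics/c0.png",cv2.resize(np.hstack([a,b]),(800,348),interpolation=cv2.INTER_CUBIC))
E
```

```text
(no output)
```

View pics/c0.png

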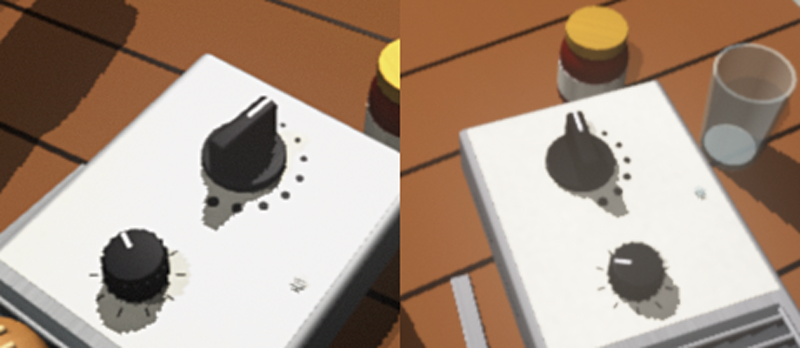

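View pics/scene0.png

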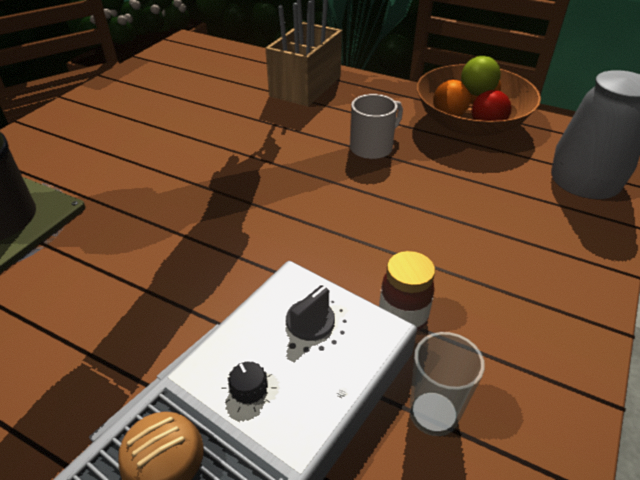

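```bash
python3 - <<'E'
from h import *
p=current_tcp_pos()
for y in (70,-110):
    for dy in (0,-76):
        for z in (.08,.25):
            q=ik([.582,.016,z],[180,0,y+dy]); print(y+dy,z,None if q is None else np.round(q))
ctrl.movel([p[0],p[1],.3],v=.2)
best=None
for y in (70,-110):
    q=ik([.582,.016,.27],[180,0,y]); q2=ik([.582,.016,.08],[180,0,y-76])
    if q is None or q2 is None: continue
    m=max(abs(q[6]),abs(q2[6])); print(y,m)
    if best is None or m<best[0]: best=(m,y)
ctrl.reach([.582,.016,.27],[180,0,best[1]])
print(current_t(),current_tcp_pos(),current_tcp_rot())
look("wrist","pics/w1.png")
look("scene",None)
print(current_ft_force())
E
```

```text
70 0.08 [ -9.  46.   5. 103.  -7.  31. -20.]
70 0.25 [-13.  33.  11.  94.  -8.  54. -19.]
-6 0.08 [-20.  48.  25. 104. -33.  35. -71.]
-6 0.25 [-25.  36.  33.  95. -23.  56. -80.]
-110 0.08 [ 16.  50. -40. 102.  45.  45. 113.]
-110 0.25 [ 16.  36. -39.  93.  25.  60. 130.]
-186 0.08 [  6.  47. -21. 103.  26.  36.  53.]
-186 0.25 [  4.  33. -17.  93.  11.  55.  67.]
70 67.70218236108317
-110 137.29683676252316
3.7833 [0.58204539 0.01760287 0.26991771] [-1.79978032e+02 -4.64205659e-02  7.01425491e+01]
wrist dial_grip 0.71 [334.3 195.5] [0.5858 0.0177 0.094 ]
wrist dial_mark 0.58 [328.5 169.4] [0.5895 0.043  0.106 ]
wrist timer_mark 0.87 [337.1 301.7] [ 0.5523 -0.0843  0.09  ]
scene dial_grip 0.84 [310.2 307.3] [0.5861 0.0158 0.094 ]
scene dial_mark 0.97 [329.2 288.1] [0.5968 0.0434 0.106 ]
scene timer_mark 0.62 [240.6 363.4] [ 0.5558 -0.0854  0.09  ]
[0.328334   0.72652907 0.04535867]
```

View pics/w1.png

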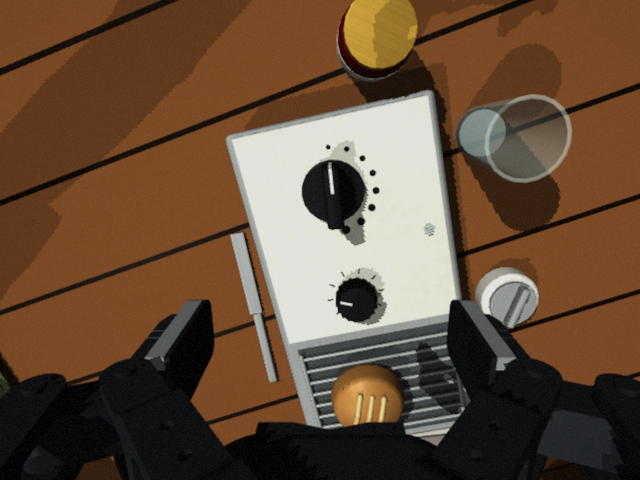

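```bash
python3 - <<'E'
from h import *
c,T=cam("wrist"); im=cv2.imread("pics/w1.png"); g=cv2.cvtColor(im,cv2.COLOR_BGR2GRAY)
# disc + bar dark blob
dk=(g<60).astype(np.uint8); n,l,s,ce=cv2.connectedComponentsWithStats(dk)
W=lambda xy,z:topt(c,T,xy,z)[:2]
i=l[195,315]; print("disc",s[i],ce[i])
pts=cv2.findContours((l==i).astype(np.uint8),0,1)[0][0][:,0].astype(float)
# disc outline on upper rows (not bar): points in left & right
sel=np.array([W(p,.074) for p in pts if abs(p[0]-ce[i][0])>14])
A=np.c_[2*sel,np.ones(len(sel))]; x=np.linalg.lstsq(A,(sel**2).sum(1),rcond=None)[0]
print("centre",x[:2],"r",np.sqrt(x[2]+x[0]**2+x[1]**2)); C=x[:2]
ys,xs=np.where(g[160:200,322:345]>130); P=np.array([W((a+322,b+160),.106) for a,b in zip(xs,ys)])
vx,vy,x0,y0=cv2.fitLine(P.astype(np.float32),cv2.DIST_HUBER,0,.01,.01).ravel(); print("line",len(P),np.degrees(np.arctan2(vy,vx)),P.min(0),P.max(0),"offset of axis",(C-[x0,y0])@[-vy,vx])
for k in range(n):
    if 4<=s[k,4]<90:
        d=W(ce[k],.065)-C; r=np.hypot(*d)
        if .03<r<.055: print("dot",s[k,4],ce[k].round(1),r.round(4),np.degrees(np.arctan2(d[1],d[0])).round(1))
b=cv2.resize(im[120:260,270:410],(560,560),interpolation=cv2.INTER_CUBIC);cv2.imwrite("pics/c1.png",b)
E
```

```text
disc [ 302  160   64   74 3018] [333.30483764 193.21935056]
centre [0.58416466 0.0137813 ] r 0.02971233099082646
line 116 75.01355 [0.58431747 0.02089189] [0.60451999 0.05073046] offset of axis -0.0010607884227072928
dot 8 [327.9 146.9] 0.0433 76.9
dot 14 [346.3 148.5] 0.0432 53.8
dot 17 [361.8 157.8] 0.0425 30.7
dot 19 [372.2 172.6] 0.0417 6.9
dot 26 [375.5 190. ] 0.0409 -17.2
dot 29 [371.4 207.1] 0.0403 -41.8
dot 40 [360.3 221. ] 0.0396 -67.3
```

View pics/c1.png

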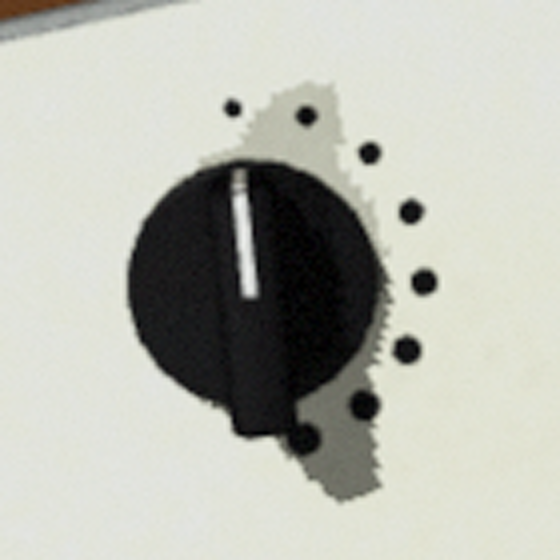

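```bash
python3 - <<'E'
from h import *
X,Y,Z=.585,.015,.081
ctrl.command_gripper(0.6,30)
ctrl.reach([X,Y,.16],[180,0,76])
ctrl.movel([X,Y,Z],v=.08)
print("pre",current_t(),current_ft_force())
ctrl.command_gripper(0.0,30)
print("grip",current_t(),current_grip_width(),current_grasp_force(),current_ft_force(),current_moment(),current_tcp_pos(),current_tcp_rot())
look("scene","pics/s2.png",(("dial_mark",.106),))
E
```

```text
pre 6.2667 [ 1.00576183 -0.56273865  0.07221262]
grip 6.8083 0.0001836943423633973 0.0 [ 1.02109055 -0.43378835 -0.40877084] [ 0.01581059 -0.04078868 -0.01415238] [0.58500003 0.01501076 0.08104338] [ 1.79998256e+02 -2.30953294e-03  7.59992299e+01]
scene dial_mark 0.89 [326.6 287.2] [0.5935 0.0432 0.106 ]
```

```bash
python3 - <<'E'
from h import *
a=cv2.imread("pics/s2.png")[130:430,160:460];b=snapshot("side")[150:400,250:500,::-1]
cv2.imwrite("pics/c2.png",np.hstack([cv2.resize(a,(400,400)),cv2.resize(b,(400,400))]))
E
```

```text
(no output)
```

View pics/c2.png

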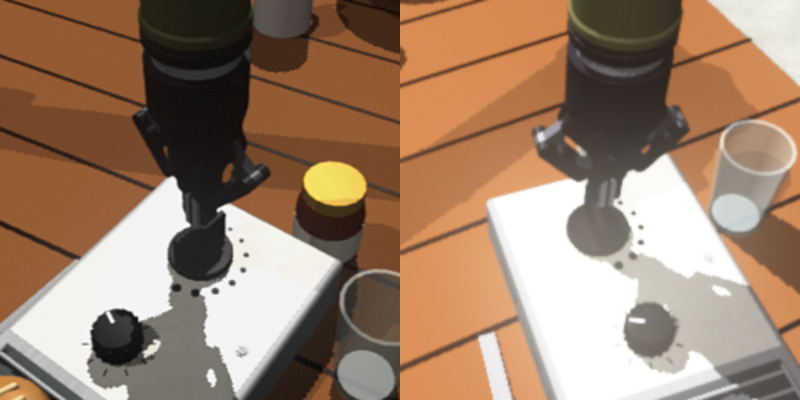

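```bash
python3 - <<'E'
from h import *
out=[]
for n in("scene","side"):
    im=snapshot(n)[:,:,::-1].copy(); c,T=cam(n)
    big=cv2.resize(im,None,fx=5,fy=5,interpolation=cv2.INTER_CUBIC)
    big=np.clip(big.astype(float)*1.8,0,255).astype(np.uint8)
    for P,col in (((.585,.015,.081),(0,0,255)),((.585,.015,.106),(0,255,0)),((.585+.028*.242,.015+.028*.97,.106),(255,0,0))):
        p=np.linalg.inv(T)@[*P,1]; u=c["fx"]*p[0]/p[2]+c["cx"];v=c["fy"]*p[1]/p[2]+c["cy"]
        cv2.circle(big,(int(u*5),int(v*5)),4,col,-1)
        if col[1]==255: o=(int(u*5)-200,int(v*5)-250)
    out.append(big[o[1]:o[1]+500,o[0]:o[0]+400])
cv2.imwrite("pics/c3.png",np.hstack(out))
look("wrist","pics/w3.png")
print(current_grip_width(),current_grasp_force())
E
```

```text
wrist dial_grip 0.59 [327.2 280.4] [0.5842 0.0176 0.094 ]
wrist dial_mark 0.6 [328.8 229.4] [0.5916 0.0439 0.106 ]
0.0007437621422098515 0.0
```

View pics/c3.png

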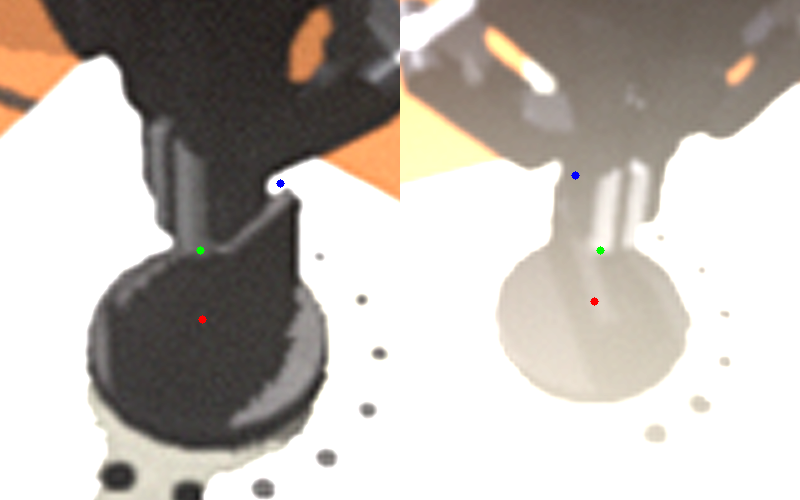

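View pics/w3.png

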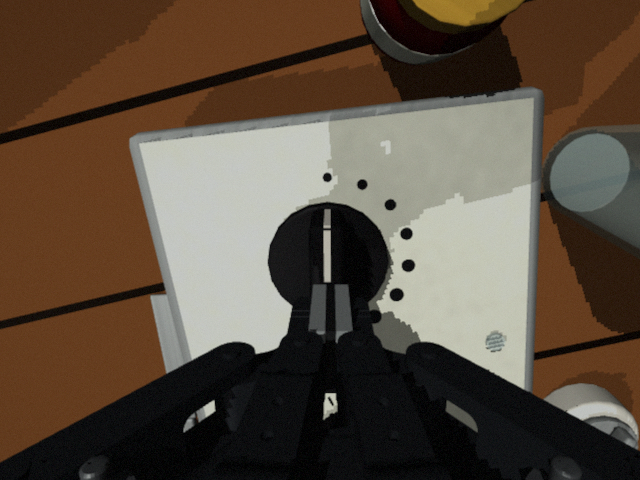

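```bash
python3 - <<'E'
from h import *
c,T=cam("wrist"); M=np.linalg.inv(np.array(c["tool_from_camera"])); print(np.round(c["tool_from_camera"],3),c["fx"],c["fy"],c["cx"],c["cy"], ctrl.tcp_to_grasp)
for z in (0,-.01,-.02,-.03,-.04,-.05):
    p=M@[0,0,z,1]; print(z,c["fx"]*p[0]/p[2]+c["cx"],c["fy"]*p[1]/p[2]+c["cy"])
im=cv2.imread("pics/w3.png"); g=cv2.cvtColor(im,cv2.COLOR_BGR2GRAY)
print(g[255,255:400:3]); print(T[:3,3])
E
python3 - <<'E'
from h import *
im=snapshot("wrist")
for l in("dial_grip",):
    for r in regions_of(l,"wrist")[:1]:
        ys,xs=np.where(r["mask"]);print(r["p"],xs.min(),xs.max(),ys.min(),ys.max())
print(current_joint_positions(),current_effort())
E
```

```text
[[ 0.001 -0.957 -0.291  0.075]
 [ 1.     0.001 -0.    -0.   ]
 [ 0.    -0.291  0.957 -0.177]
 [ 0.     0.     0.     1.   ]] 400.25449735333916 400.25449735333916 330.0717983161408 230.8805768569171 0.0187
0 330.2125328798483 273.7436215373545
-0.01 330.21136653244486 282.3913184961833
-0.02 330.21007065670176 291.9993826885018
-0.03 330.20862240696795 302.7371995535246
-0.04 330.2069932294425 314.8164766973212
-0.05 330.2051469606178 328.5053426850722
[195 198 196 196 184  24  23  22  24  28  23  23  21  19  23  22  20  19
  13   6  15   9  10 153 173 136  13  12   8   5   6   0   6   2   1   0
   7   3  11  18  15  19   9  15  32 133 195 196 196]
[0.60314429 0.08803634 0.2582336 ]
0.71 268 388 202 303
[-12.40406206  46.19191901  11.24336273 103.07681867 -15.30417985
  32.21433351  -5.53252579] [ 4.16193743e-04 -5.31259060e+01  4.23146948e+00 -1.05303383e+01
  7.07742496e-03  1.76624042e-03  1.23641436e-05]
```

```bash
python3 - <<'E'
from h import *
X,Y,Z=.585,.015,.081
f0=current_ft_force()[2]
for i in range(20):
    Z-=.001; ctrl.movel([X,Y,Z],v=.03); f=current_ft_force()[2]-f0
    if abs(f)>3: break
print(Z,f,current_t(),current_tcp_pos())
E
```

```text
0.071 8.572131915912673 9.8583 [0.58531938 0.01501384 0.07206844]
```

```bash
python3 - <<'E'
from h import *
X,Y=.585,.015
ctrl.movel([X,Y,.082],v=.08); f0=np.array(current_ft_force())
ctrl.command_gripper(0.55,30)
print("w",current_grip_width(),current_ft_force()-f0)
Z=.082
while Z>.0505:
    Z-=.004; ctrl.movel([X,Y,Z],v=.08); f=np.array(current_ft_force())-f0
    if np.linalg.norm(f)>4: print("contact",Z,f); break
else:
    ctrl.command_gripper(0.0,30)
print("grip",Z,current_t(),current_grip_width(),current_grasp_force(),current_ft_force()-f0,current_moment())
look("wrist","pics/w4.png",(("dial_mark",.106),))
E
```

```text
w 0.5538214513358677 [-0.80274317  0.37931006 -0.00935407]
grip 0.049999999999999975 13.0333 0.1696936980939432 32.403212785720825 [-4.01438362  1.27746176  5.54449952] [0.14336135 0.61892883 0.00571832]
wrist dial_mark 0.61 [329.7 255.5] [0.5911 0.0445 0.106 ]
```

View pics/w4.png

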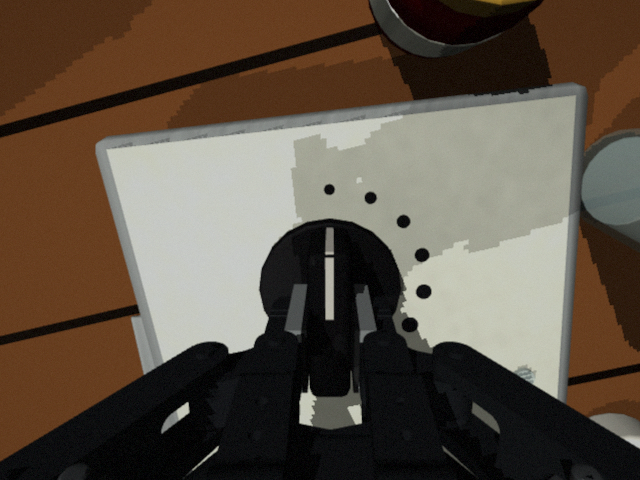

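The fingers now hold the bar: opening 14.4 mm, 32 N, with the pads either side of it at about (297,305) and (365,305). Next I turn it.

```bash
python3 - <<'E'
from h import *
p=[.585,.015,.050]
print(current_tcp_rot())
for y in np.linspace(76,3,9)[1:]:
    ctrl.reach(p,[180,0,float(y)])
    f=np.array(current_ft_force())
    print(round(y),current_t(),f.round(1),np.round(current_moment(),2),round(current_grip_width(),3))
    if np.linalg.norm(f)>60: print("STOP"); break
print(current_tcp_pos(),current_tcp_rot())
E
```

```text
[-1.79892438e+02  6.57301085e-04  7.60108690e+01]
67 13.3833 [-4.3  0.9  7. ] [0.1  0.85 0.09] 0.167
58 13.6333 [-5.   0.7  5.9] [ 0.25  0.99 -0.05] 0.17
49 13.8833 [-4.5  0.8  7. ] [0.22 1.09 0.07] 0.17
40 14.1333 [-4.9  1.2  7.8] [0.32 1.13 0.01] 0.166
30 14.3833 [-5.1  2.4  8.4] [ 0.28  1.25 -0.05] 0.172
21 14.6333 [-5.6  2.7  9.3] [0.41 1.2  0.13] 0.165
12 14.8833 [-6.8  2.9  7.9] [0.5  1.27 0.  ] 0.169
3 15.1333 [-6.2  2.1  8.6] [0.51 1.36 0.1 ] 0.167
[0.58284076 0.01642061 0.05017056] [-179.86631551    0.22377316    3.04631549]
```

Turned, and the moment trace shows the clicks passing. Now I release, rise and check.

```bash
python3 - <<'E'
from h import *
ctrl.command_gripper(0.55)
ctrl.movel([.585,.015,.15],v=.12)
ctrl.reach([.585,.015,.27],[180,0,70])
print(current_t(),current_ft_force())
look("wrist","pics/w5.png"); look("scene")
b=cv2.imread("pics/w5.png")[110:330,240:440]; cv2.imwrite("pics/c5.png",cv2.resize(b,(545,600),interpolation=cv2.INTER_CUBIC))
E
```

```text
17.325 [ 0.10503834 -0.26525818 -0.05439815]
wrist dial_grip 0.85 [333.2 193.6] [0.5872 0.0174 0.094 ]
wrist dial_mark 0.81 [360.4 182.6] [0.6131 0.0207 0.106 ]
wrist timer_mark 0.95 [336.1 301.1] [ 0.553  -0.0852  0.09  ]
scene dial_grip 0.95 [309.6 307.1] [0.5853 0.0157 0.094 ]
scene dial_mark 0.81 [332.9 309.1] [0.6152 0.0167 0.106 ]
scene timer_mark 0.66 [239.5 365.1] [ 0.5559 -0.0877  0.09  ]
```

View pics/c5.png

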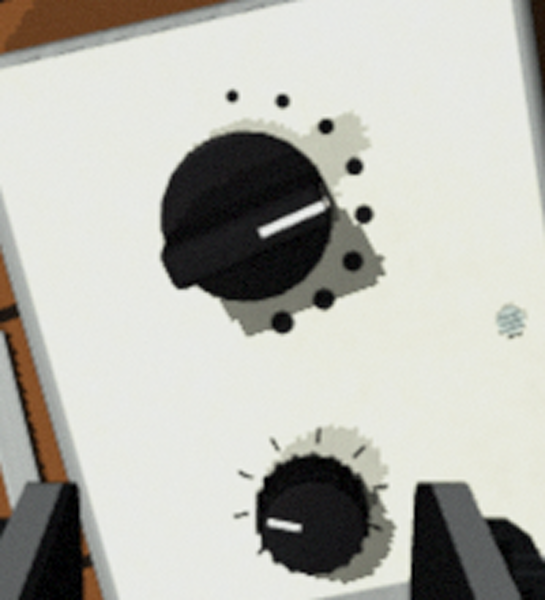

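The pointer line runs from (262,235) to (325,205) in the crop, towards the fourth dot at (355,166), so it has moved three clicks from the first dot. The mark shifted about 33 mm, which is within the limits, and the timer is unchanged.

```bash
python3 -c "
from bench import ctrl
print(ctrl.sign_off())"
```

```text
the job is handed in; nothing more can be done
None
```

I turned the heat dial three clicks clockwise, from the first dot to the fourth, and let go of it; the timer dial was left as set, and the job is handed in.

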